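# Level the display shelf

### The arm

A 7-joint arm with a two-finger parallel gripper is mounted at the origin on a cart in front of the work surface, level with it; the furniture and walls round the work are solid. World frame = base frame: x ahead of the robot, y to its left, z up, the work surface at z = 0. Lengths are in m, angles in degrees, forces in N, time in s.
With the tool pointing down it reaches from about 0.425 to 0.875 m from the base axis. Payload 4.7 kg.
Tool frame: the origin (TCP) lies between the finger pads, 19 mm behind the fingertips; this is the grasp point; z points along the fingers, y is the line along which they close (so a half turn about z gives the same grasp; the last joint's range is limited). The gripper opens to 87 mm and grips with 3 to 60 N. Pads are 19 mm wide; open, the fingers measure 117 mm over their backs; the gripper's body (75 mm by 190 mm) begins 51 mm behind the grasp point.
Start: joints at [65.036, 18.392, -4.016, 83.108, 1.295, 78.541, -3.26], TCP at [0.283, -0.585, 0.241] pointing down, gripper open.
Joint ranges: [-163.93, 163.93], [-17.29, 119.83], [-79.2, 71.16], [3.27, 140.29], [-89.18, 269.18], [5.43, 117.66], [-154.24, 154.24]. Speed limits (degrees/s): [147.25, 147.25, 180, 180, 180, 180, 180].

### API

Orientations are given as [roll, pitch, yaw] about the fixed x, y, z axes, in that order (R = Rz(yaw) Ry(pitch) Rx(roll)).
In Python, from cell import env, viewer gives the robot as it stands. The module is installed in compiled form; this text tells all that it offers.
- The arm moves only by the tool arm_command, never from a script. Its argument "series" is a list of rows, each a list of 2 entries, a list of its own where there are three numbers: the shift along the tool's x, y, z in mm, then the turn about the tool's z in rad. A call has exactly 5 rows; each row is the pose to reach, as a shift and turn from the pose commanded when the call began, along the tool's axes at that moment; what a row does not reach only later rows make up. A row lasts 1/10 s, in which the tool goes at most 50 mm and 8.59 degrees, less where a joint would pass 70% of its speed; a pose out of reach is approached as far as the arm can. A call with a gripper value outside its range is refused whole. "grip" is the gripper command: -1 is fully open, 1 is shut, values between are in proportion, set as the call begins (left out, the last holds). The fingers move at their own pace and stop on an object; "grip_force" is the grip in N (left out, the last holds). Time passes only in rows, so rows that repeat a pose let the fingers close, or fill a call up. It gives the time, the measured TCP pose, the force, the opening and the grip force at its end, in the units of the state.
- env.get_obs(): the state, without advancing time (a new reading comes with each control period).
- viewer.read_camera(name): name is "scene" or "top" or "wrist"; returns (picture, depth): 384x512x3 uint8, blue, green, red; 384x512 float32, m along the optical axis (not along the pixel's ray), 0 where there is no reading.
- viewer.calibration(name): a dict with "K" (3x3 intrinsics, pixels), "T" (4x4, takes a point from camera to world coordinates); the wrist camera has in their place "hand_eye" (4x4, takes a point from camera to tool coordinates, whose origin is the TCP and whose axes are the flange's). Camera axes: x right, y up, looking along -z (the intrinsics and any distortion apply to the point x, -y, -z); pixel columns grow to the right and rows downward; lengths in m; the calibration is good to about 2 mm. A picture is of the moment at which its call begins: read the wrist's pose just before it. calibration takes no time and is no camera call.
- env.sign_off(): hands the job in; it is judged then, once.
The state is a dict: "time_s": time; "qpos": joint angles; "joint_velocities": joint speeds; "effort": joint torques, N m; "tool_pos": TCP position; "tool_rot": TCP orientation; "force": force on the tool from outside, world axes, zero at the start; "wrist_torque": the same for the moment, N m; "grip_width": finger opening in m; "grasp_force": force on a finger pad.
Only numpy, scipy, OpenCV 4.12 (cv2) and the standard library are available. Lean on these libraries where they do the work, as an engineer would, in place of code of your own. Each camera call takes 0.05 s, during which the arm holds its last target. There are 200 camera calls.

### The job

Lay the yellow spirit level lengthwise on the little wooden display shelf and let go, then turn the black knob of the shelf's levelling foot until the bubble sits between the two black rings. Then press the level down flat on the shelf with the fingertips, gently but firmly (about 10 N), and finish while still pressing, with the bubble still between the rings, so that a colleague can lock the foot. Leave the balm jar and the coaster on the left where they are.

Things in the scene. Friction and masses are not known exactly. Their poses are not given: they have to be found in the camera images.
- level: Yellow spirit level with black ends: a bar 160 mm long (x), 24 wide (y), 34 high (z), 0.2 kg, loose on the table right of the shelf; origin at the centre of its underside. A green vial with a pale bubble lies lengthwise in the middle of its top (x = -35 to +35 mm), flush with it. Grip it across its width anywhere; press anywhere on its top.
- bubble (a joint): Bubble's place along the level's x, m: 0 midway between the two black rings. It runs to the HIGHER end, 0.5 mm per 0.001 rad of slope along the level, stops at +-23 mm, settles in 2 s. Bubble 14 mm long, rings 10.7 mm either side of the middle: it is between them within +-3.5 mm. 0 when the level lies on the table.
- shelf: The low wooden display shelf: dark fixed leg panel at its +y end, rubber pad and steel screw of the levelling foot at its -y end, carrying the board. Origin on the table under the shelf's centre; y along its length. It is fixed to the table.
- shelf_top (a point): Centre of the top of the light wood board, 300 mm long (y), 110 deep (x), about 66 mm above the table; z is its normal. Board hinged on the leg at y = +130 mm, carried by the levelling foot at y = -120 mm; the foot's (-y) end starts too low, by 0.01 to 0.04 rad of slope. Free for the level from y = +150 to -95 mm, where the knob begins.
- foot_knob (a joint): Turn of the knob, rad, positive clockwise from above, range -2.4 to 1.4, starts at -1.5 to -0.95. Clockwise raises the foot's end: 0.02 rad of slope per rad (the knob rises 5 mm per rad), so the bubble of a level along the shelf shifts 10 mm per rad, toward the foot. Stays where left (friction 0.2 Nm). The shelf is level at a value that varies, within 0.3 of 0.
- knob_grip (a point): Point on the axis of the black round fluted knob (40 mm across, 28 mm tall, axis upright, can be gripped at any yaw), 18 mm above its underside, 28 mm above the board, 10 mm below its top: a good height for the TCP.
- jar: Bystander: black balm jar left of the shelf, 56 mm wide, 48 mm tall; loose; origin at the centre of its underside.
- coaster: Bystander: round white ceramic coaster with a dark print, 100 mm wide, 9 mm thick. Near it, tall fixed stacks (up to about 0.35 m) stand at the back left, round x = 0.6, y = 0.35 to 0.65: draw back toward the robot before turning or moving sideways there; loose; origin at the centre of its underside.

How it is judged (in metres and radians):
On the way, in this order (a step that is already met when the one before it is completed fails the run):
1. the level lies flat along the shelf, let go, its bubble off centre toward the higher end (z of level in the frame of shelf_top between -0.004 and 0.005 m and x of level in the frame of shelf_top between -0.04 and 0.04 m and y of level in the frame of shelf_top between -0.04 and 0.08 m and angle between the x axis of level and the y axis of shelf_top, either way round below 0.2 rad and angle between the z axis of level and the z axis of shelf_top, either way round below 0.015 rad and angle between level's own z axis and vertical below 0.5 rad and contact force between the fingers and level below 0.3 N and (value of joint bubble above 0.005 m or value of joint bubble below -0.005 m)), for 0.2 s.
2. with the level lying on the shelf, the foot is turned until the bubble sits between the rings (z of level in the frame of shelf_top between -0.004 and 0.005 m and x of level in the frame of shelf_top between -0.04 and 0.04 m and y of level in the frame of shelf_top between -0.04 and 0.08 m and angle between the x axis of level and the y axis of shelf_top, either way round below 0.2 rad and angle between the z axis of level and the z axis of shelf_top, either way round below 0.015 rad and angle between level's own z axis and vertical below 0.5 rad and value of joint bubble between -0.0035 and 0.0035 m), for 0.3 s.
At the end, for the whole second after the job is handed in: The level lies flat on the shelf (within 5 mm and 0.015 rad), along it within 0.2 rad, its centre within 40 mm of the middle across and -40 to +80 mm along y; bubble within 3.5 mm of centre; the fingers push the level with over 2.5 N and it bears on the shelf with over 5 N to the end (all of step 2 and contact force between level and shelf above 5 N and contact force between the fingers and level above 2.5 N); the arm keeps its last pose, push and grip.
It fails at once if the level is slammed or pressed onto the shelf with more than 60 N (contact force between level and shelf above 60 N).
It fails at once if the jar or the coaster on the left is moved by more than 30 mm (distance of any of jar, coaster from where it was at the start of the episode above 0.03 m).
It also fails if it takes over 70 s, if anything falls off the work surface, if the arm or the gripper's body presses on something with over 40 N, if the wrist force passes 120 N, or if a joint passes its speed limit or range.

## Working session

There is one attempt and no reset: what is moved stays moved. The work goes in short steps, Python scripts to look and compute and a tool call to move; the robot and the scene stay as the last step left them, time stands still between calls to the robot, and variables do not carry over. Pictures are saved under pics/ and viewed, at most 10 in all, crops included, and the job is handed in when it is done.

Besides the shell and the picture viewer there is one more tool, called in YAML: its name, and indented under it one key for each argument. arm_command: Moves the arm, as the interface text tells. Its arguments: {"type":"object","properties":{"series":{"type":"array"},"grip":{"type":"number"},"grip_force":{"type":"number"}},"required":["series"]}

```bash
mkdir -p pics; cat > h.py <<'E'
import numpy as np, cv2
from cell import env, viewer
def cam(n):
    o=env.get_obs(); p,d=viewer.read_camera(n); c=viewer.calibration(n); return o,p,d,c
def world(u,v,d,K,T):
    q=np.array([(u-K[0][2])/K[0][0]*d, -(v-K[1][2])/K[1][1]*d, -d,1.0]); return (np.array(T)@q)[:3]
def ray(u,v,K,T,z):
    a=world(u,v,0.0,K,T); b=world(u,v,1.0,K,T); s=(z-a[2])/(b[2]-a[2]); return a+s*(b-a)
E
python3 - <<'E'
from h import *
o,p,d,c=cam("top"); _,p2,d2,c2=cam("scene")
print(o); print(c)
print(c2)
cv2.imwrite("pics/top.png",p);cv2.imwrite("pics/scene.png",p2)
E
```

```text
{'time_s': 0.0, 'qpos': array([65.03412477, 18.43957593, -4.01553236, 83.17466794,  1.29565254,
       78.54172403, -3.26237219]), 'joint_velocities': array([-0.11611087, -0.13317963, -0.06189727,  0.04197495, -0.00308089,
       -0.01506549, -0.05283031]), 'effort': array([-1.37911562e-05, -4.91283560e+01, -4.03362829e-01, -3.12526739e+01,
       -6.37995685e-02,  4.34631889e-02,  1.62660695e-04]), 'tool_pos': array([ 0.28235668, -0.58488941,  0.24015769]), 'tool_rot': array([-1.79889313e+02,  6.43958050e-03,  2.57733848e+01]), 'force': array([-0.38490268, -0.52088444, -0.92583321]), 'wrist_torque': array([ 0.00171517,  0.0110489 , -0.04514016]), 'grasp_force': 0.0, 'grip_width': 0.0870306262267665}
{'K': array([[401.87958566,   0.        , 251.84721364],
       [  0.        , 401.87958566, 196.96154263],
       [  0.        ,   0.        ,   1.        ]]), 'T': array([[ 0.01652324,  0.98742586, -0.15721692,  0.35195332],
       [-0.9997756 ,  0.01423163, -0.0156908 ,  0.03782045],
       [-0.01325605,  0.15744091,  0.98743943,  1.1511465 ],
       [ 0.        ,  0.        ,  0.        ,  1.        ]])}
{'K': array([[370.98300235,   0.        , 255.73596672],
       [  0.        , 370.98300235, 190.98959366],
       [  0.        ,   0.        ,   1.        ]]), 'T': array([[-0.86243365,  0.34634183, -0.36912807,  0.12222303],
       [-0.50608169, -0.60364013,  0.61603564,  0.7328125 ],
       [-0.00946161,  0.71809883,  0.69587682,  0.82621879],
       [ 0.        ,  0.        ,  0.        ,  1.        ]])}
```

View pics/top.png

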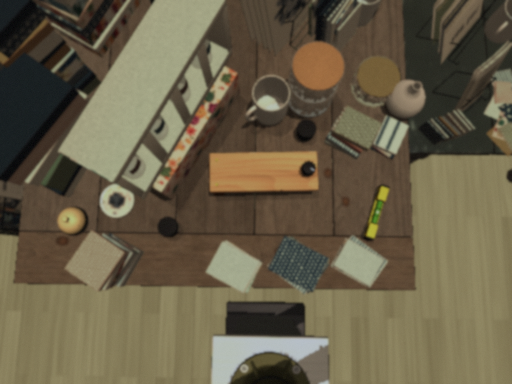

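View pics/scene.png

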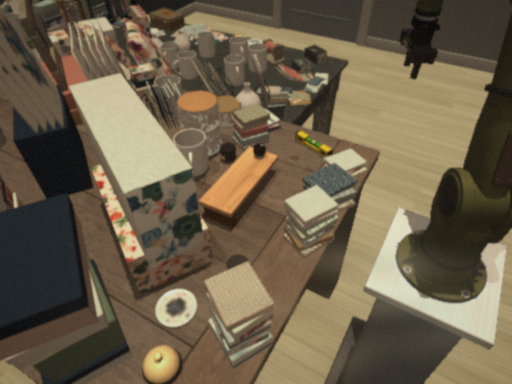

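The top view shows the shelf at about (210–318, 152–193), the knob at (307, 169) and the level at (377, 212). The jar is at (168, 227) and the coaster at (116, 200). The scene view agrees, and there are book stacks in front of the shelf.

```bash
python3 - <<'E'
from h import *
o,p,d,c=cam("top");K,T=c["K"],c["T"]
P=lambda u,v:np.round(world(u,v,d[int(v),int(u)],K,T),3)
hsv=cv2.cvtColor(p,cv2.COLOR_BGR2HSV)
# yellow+green level
def comp(m,x0,x1,y0,y1):
    M=np.zeros_like(m);M[y0:y1,x0:x1]=m[y0:y1,x0:x1]
    n,l,s,ce=cv2.connectedComponentsWithStats(M);i=1+np.argmax(s[1:,4]);q=np.argwhere(l==i)[:,::-1].astype(np.float32)
    return s[i],ce[i],cv2.minAreaRect(q)
m=cv2.inRange(hsv,(20,120,60),(75,255,255)); s,ce,r=comp(m,355,400,175,245)
print("level",s,ce,r); b=cv2.boxPoints(r); print([ray(*q,K,T,.034).round(4) for q in b], ray(*r[0],K,T,.034), P(*r[0]))
m=cv2.inRange(hsv,(8,90,120),(25,255,255)); s,ce,r=comp(m,195,330,140,205)
print("board",s,ce,r); print([ray(*q,K,T,.066).round(4) for q in cv2.boxPoints(r)])
for q in [(215,172),(262,172),(290,172)]: print(P(*q))
m=cv2.inRange(hsv,(0,0,0),(180,255,50)); s,ce,r=comp(m,296,320,158,182)
print("knob",s,ce,r,ray(*ce,K,T,.104),P(*ce))
for n,q in dict(black=(305,130),jar=(168,227),st1=(235,265),st2=(298,263),st3=(360,262),mug=(268,95),gl=(318,65),bk=(355,127),bk2=(390,137)).items(): print(n,P(*q))
for n,bx in dict(front=(205,390,205,290),back=(250,415,100,150),right=(320,420,150,235)).items():
    x0,x1,y0,y1=bx; vv,uu=np.mgrid[y0:y1,x0:x1]; W=np.array([world(u,v,d[v,u],K,T) for u,v in zip(uu.ravel(),vv.ravel())]); print(n,W[:,2].max(), W[W[:,2]>.05].min(0) if (W[:,2]>.05).any() else 0, W[W[:,2]>.05].max(0) if (W[:,2]>.05).any() else 0)
E
```

```text
level [364 185  26  55 600] [376.365      211.53833333] ((376.4267272949219, 211.4490509033203), (12.697484016418457, 54.796695709228516), 16.389541625976562)
[array([ 0.4252, -0.2522,  0.034 ]), array([ 0.5737, -0.2995,  0.034 ]), array([ 0.5639, -0.3333,  0.034 ]), array([ 0.4159, -0.2854,  0.034 ])] [ 0.49393782 -0.29236918  0.034     ] [ 0.494 -0.293  0.032]
board [ 210  151  109   41 3993] [261.44527924 171.01076885] ((263.8114929199219, 170.8684844970703), (39.07027816772461, 108.1819839477539), 89.14490509033203)
[array([0.6495, 0.1754, 0.066 ]), array([ 0.658 , -0.1256,  0.066 ]), array([ 0.5478, -0.1261,  0.066 ]), array([0.5391, 0.1701, 0.066 ])]
[0.593 0.158 0.066]
[0.595 0.028 0.066]
[ 0.596 -0.049  0.067]
knob [301 162  13  14 120] [306.75       168.76666667] ((307.2500305175781, 168.75), (11.31370735168457, 13.435027122497559), 45.0) [ 0.5968247 -0.0905246  0.104    ] [ 0.597 -0.091  0.103]
black [ 0.723 -0.093  0.048]
jar [0.44  0.285 0.048]
st1 [0.341 0.092 0.152]
st2 [ 0.349 -0.068  0.095]
st3 [ 0.354 -0.24   0.046]
mug [0.842 0.013 0.014]
gl [ 0.851 -0.111  0.184]
bk [ 0.707 -0.216  0.125]
bk2 [ 0.708 -0.337  0.038]
front 1.151146498460314 [ 0.280792   -0.28480335  0.05001225] [0.42083934 0.16568097 1.1511465 ]
back 1.151146498460314 [ 0.35195332 -0.4028942   0.05000982] [0.81481644 0.06437016 1.1511465 ]
right 1.151146498460314 [ 0.35195332 -0.24890568  0.05121374] [0.6645823  0.03782045 1.1511465 ]
```

arm_command:
  series:
    - [[45,-24,0],0.14]
    - [[90,-48,0],0.28]
    - [[135,-72,0],0.42]
    - [[180,-96,0],0.56]
    - [[225,-120,0],0.7]
  grip: -1

```text
time_s: 0.65
tool_pos: [0.4287, -0.3849, 0.2411]
tool_rot: [-180.0, 0.0, -14.2]
force: [-0.1, -0.2, 0.0]
grip_width: 0.087
grasp_force: 0.0
```

arm_command:
  series:
    - [[16,-42,10],0.06]
    - [[30,-84,20],0.06]
    - [[41,-105,30],0.06]
    - [[41,-105,40],0.06]
    - [[41,-105,40],0.06]

```text
time_s: 1.15
tool_pos: [0.4917, -0.2944, 0.1993]
tool_rot: [-180.0, 0.2, -17.3]
force: [-1.2, 0.1, 0.0]
grip_width: 0.0869
grasp_force: 0.0
```

```bash
python3 - <<'E'
from h import *
from scipy.spatial.transform import Rotation as R
o,p,d,c=cam("wrist"); print(c)
cv2.imwrite("pics/w1.png",p)
W=np.eye(4);W[:3,:3]=R.from_euler("xyz",o["tool_rot"],degrees=True).as_matrix();W[:3,3]=o["tool_pos"];T=W@c["hand_eye"];K=c["K"]
m=cv2.inRange(cv2.cvtColor(p,cv2.COLOR_BGR2HSV),(20,120,60),(75,255,255))
n,l,s,ce=cv2.connectedComponentsWithStats(m);i=1+np.argmax(s[1:,4]);r=cv2.minAreaRect(np.argwhere(l==i)[:,::-1].astype(np.float32))
print(o["tool_pos"],o["tool_rot"],s[i],r,d[int(r[0][1]),int(r[0][0])]); print([ray(*q,K,T,.034).round(4) for q in cv2.boxPoints(r)],ray(*r[0],K,T,.034))
E
```

```text
{'K': array([[342.67763961,   0.        , 262.20890358],
       [  0.        , 342.67763961, 190.58621885],
       [  0.        ,   0.        ,   1.        ]]), 'hand_eye': array([[-5.20015588e-04,  9.65907107e-01,  2.58888374e-01,
         7.14248255e-02],
       [ 9.99999839e-01,  5.60704013e-04, -8.33273672e-05,
         1.16217249e-03],
       [-2.25646246e-04,  2.58888289e-01, -9.65907243e-01,
        -1.43421766e-01],
       [ 0.00000000e+00,  0.00000000e+00,  0.00000000e+00,
         1.00000000e+00]])}
[ 0.4917127  -0.29436283  0.19931178] [-179.99461578    0.21094429  -17.29814764] [ 248   89   31  161 4289] ((263.0, 169.0), (160.0, 30.0), 90.0) 0.31715786
[array([ 0.5704, -0.3073,  0.034 ]), array([ 0.5627, -0.332 ,  0.034 ]), array([ 0.4188, -0.289 ,  0.034 ]), array([ 0.4276, -0.261 ,  0.034 ])] [ 0.49932999 -0.29873503  0.034     ]
```

View pics/w1.png

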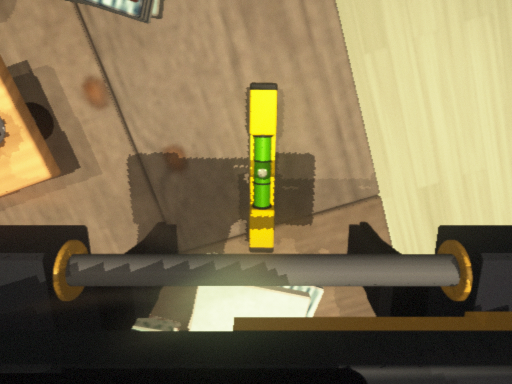

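The level lies vertical in the wrist picture, at column 263 and rows 82–252. It is parallel to the tool x axis and centred between the fingers, so I descend.

arm_command:
  series:
    - [[3,1,45],0]
    - [[3,1,90],0]
    - [[3,1,130],0]
    - [[3,1,160],0]
    - [[3,1,176],0]

```text
time_s: 1.7
tool_pos: [0.4927, -0.2981, 0.0228]
tool_rot: [180.0, 0.2, -17.5]
force: [-1.1, 0.3, -0.4]
grip_width: 0.087
grasp_force: 0.0
```

arm_command:
  series:
    - [[0,0,0],0]
    - [[0,0,0],0]
    - [[0,0,0],0]
    - [[0,0,0],0]
    - [[0,0,0],0]
  grip: 1
  grip_force: 25

```text
time_s: 2.2
tool_pos: [0.4962, -0.2971, 0.0266]
tool_rot: [180.0, -0.1, -17.4]
force: [-0.2, 0.0, -0.3]
grip_width: 0.0549
grasp_force: 0.0
```

arm_command:
  series:
    - [[0,0,0],0]
    - [[0,0,0],0]
    - [[0,0,0],0]
    - [[0,0,0],0]
    - [[0,0,0],0]

```text
time_s: 2.7
tool_pos: [0.4955, -0.2964, 0.0253]
tool_rot: [-180.0, 0.0, -17.3]
force: [0.2, 1.2, 1.8]
grip_width: 0.024
grasp_force: 25.0
```

arm_command:
  series:
    - [[0,0,0],0]
    - [[0,0,0],0]
    - [[0,0,0],0]
    - [[0,0,0],0]
    - [[0,0,0],0]

```text
time_s: 3.2
tool_pos: [0.4954, -0.2964, 0.0252]
tool_rot: [-180.0, 0.0, -17.3]
force: [-0.1, 1.9, -0.2]
grip_width: 0.0234
grasp_force: 25.0
```

arm_command:
  series:
    - [[0,0,-20],0]
    - [[0,0,-50],0]
    - [[0,0,-90],0]
    - [[0,0,-130],-0.1]
    - [[0,0,-155],-0.24]

```text
time_s: 3.7
tool_pos: [0.4959, -0.2977, 0.1831]
tool_rot: [179.9, -0.1, -3.4]
force: [0.5, -0.4, -2.2]
grip_width: 0.024
grasp_force: 25.0
```

arm_command:
  series:
    - [[10,-45,0],-0.14]
    - [[20,-90,0],-0.28]
    - [[30,-135,0],-0.42]
    - [[40,-180,0],-0.56]
    - [[50,-225,0],-0.7]

```text
time_s: 4.2
tool_pos: [0.5592, -0.0743, 0.1797]
tool_rot: [180.0, 0.1, 36.8]
force: [0.4, -1.0, -3.1]
grip_width: 0.024
grasp_force: 25.0
```

arm_command:
  series:
    - [[25,-20,0],-0.14]
    - [[50,-40,0],-0.28]
    - [[75,-60,0],-0.42]
    - [[100,-80,0],-0.56]
    - [[112,-85,0],-0.7]

```text
time_s: 4.7
tool_pos: [0.5985, 0.0639, 0.1797]
tool_rot: [-179.9, -0.1, 77.2]
force: [-0.4, 0.5, -2.1]
grip_width: 0.0237
grasp_force: 25.0
```

arm_command:
  series:
    - [[0,0,0],-0.13]
    - [[0,0,0],-0.26]
    - [[0,0,10],-0.26]
    - [[0,0,20],-0.26]
    - [[0,0,20],-0.26]

```text
time_s: 5.2
tool_pos: [0.5973, 0.0588, 0.1575]
tool_rot: [-179.7, 0.0, 91.3]
force: [0.3, -0.2, -3.1]
grip_width: 0.0238
grasp_force: 25.0
```

```bash
cat >> h.py <<'E'
from scipy.spatial.transform import Rotation as R
def wrist():
    o,p,d,c=cam("wrist"); W=np.eye(4);W[:3,:3]=R.from_euler("xyz",o["tool_rot"],degrees=True).as_matrix();W[:3,3]=o["tool_pos"];return o,p,d,c["K"],W@c["hand_eye"]
E
python3 - <<'E'
from h import *
o,p,d,K,T=wrist(); print(o["tool_pos"],o["tool_rot"],o["qpos"])
_,q,_,_=cam("top")
cv2.imwrite("pics/w2.png",np.hstack([p[:,:400],cv2.resize(q[110:240,180:350],(400,384))]))
E
```

```text
[0.59727071 0.05876408 0.15747363] [-1.79744133e+02  3.13908317e-02  9.13459999e+01] [ 22.87393779  19.59270799 -37.55376189  95.31436583  12.5686349
  69.64724839 -16.18368145]
```

View pics/w2.png

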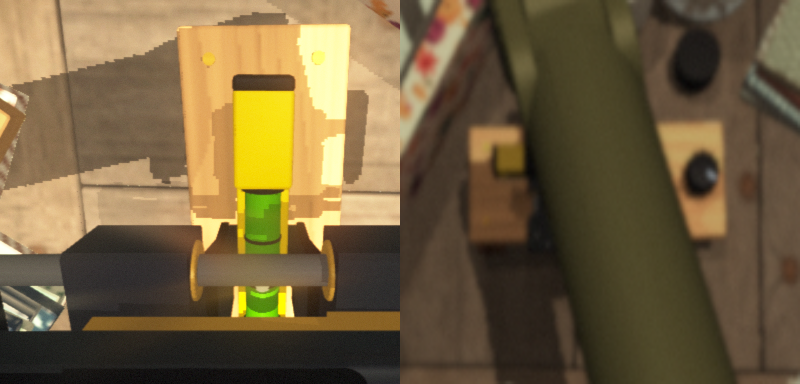

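The left half is the wrist view: the level is aligned over the board and held centred across it. The right half is the top crop: the knob is clear of the level. I lower it.

arm_command:
  series:
    - [[0,0,20],0]
    - [[0,0,36],0]
    - [[0,0,46],0]
    - [[0,0,51],0]
    - [[0,0,54],0]

```text
time_s: 5.8
tool_pos: [0.5988, 0.0597, 0.1058]
tool_rot: [-180.0, -0.0, 91.5]
force: [1.0, 0.8, -2.7]
grip_width: 0.024
grasp_force: 25.0
```

arm_command:
  series:
    - [[0,0,1.5],0]
    - [[0,0,3],0]
    - [[0,0,4],0]
    - [[0,0,5],0]
    - [[0,0,6],0]

```text
time_s: 6.3
tool_pos: [0.5991, 0.0597, 0.1004]
tool_rot: [180.0, 0.0, 91.5]
force: [-0.1, 0.5, -2.3]
grip_width: 0.0239
grasp_force: 25.0
```

arm_command:
  series:
    - [[0,0,1],0]
    - [[0,0,2],0]
    - [[0,0,3],0]
    - [[0,0,4],0]
    - [[0,0,4],0]

```text
time_s: 6.8
tool_pos: [0.5988, 0.0596, 0.096]
tool_rot: [-180.0, 0.0, 91.5]
force: [-0.5, 0.5, -2.6]
grip_width: 0.0237
grasp_force: 25.0
```

arm_command:
  series:
    - [[0,0,0.5],0]
    - [[0,0,1],0]
    - [[0,0,1.5],0]
    - [[0,0,2],0]
    - [[0,0,2],0]

```text
time_s: 7.3
tool_pos: [0.5989, 0.0596, 0.0941]
tool_rot: [-180.0, 0.0, 91.5]
force: [0.3, -0.1, -3.4]
grip_width: 0.0236
grasp_force: 25.0
```

arm_command:
  series:
    - [[0,0,0.5],0]
    - [[0,0,1],0]
    - [[0,0,1.5],0]
    - [[0,0,2],0]
    - [[0,0,2],0]

```text
time_s: 7.8
tool_pos: [0.5991, 0.0596, 0.0926]
tool_rot: [180.0, 0.0, 91.5]
force: [-1.2, -1.0, 0.3]
grip_width: 0.0237
grasp_force: 25.0
```

arm_command:
  series:
    - [[0,0,0.5],0]
    - [[0,0,1],0]
    - [[0,0,1],0]
    - [[0,0,1],0]
    - [[0,0,1],0]

```text
time_s: 8.3
tool_pos: [0.5993, 0.0594, 0.0915]
tool_rot: [179.9, 0.0, 91.5]
force: [0.1, -1.5, 2.6]
grip_width: 0.0235
grasp_force: 25.0
```

arm_command:
  series:
    - [[0,0,0],0]
    - [[0,0,0],0]
    - [[0,0,0],0]
    - [[0,0,0],0]
    - [[0,0,0],0]
  grip: -0.2

```text
time_s: 8.8
tool_pos: [0.5988, 0.0598, 0.0912]
tool_rot: [-180.0, -0.0, 91.5]
force: [-0.8, -0.6, 0.4]
grip_width: 0.0504
grasp_force: 0.0
```

arm_command:
  series:
    - [[0,0,-20],0]
    - [[0,0,-45],0]
    - [[0,0,-80],0]
    - [[0,0,-110],0]
    - [[-20,0,-130],0]

```text
time_s: 9.3
tool_pos: [0.5998, 0.0437, 0.2241]
tool_rot: [179.8, -0.1, 91.8]
force: [0.8, 0.8, 0.0]
grip_width: 0.0519
grasp_force: 0.0
```

arm_command:
  series:
    - [[-40,0,0],0]
    - [[-80,0,0],0]
    - [[-115,0,0],0]
    - [[-133,0,0],0]
    - [[-133,0,0],0]
  grip: -1

```text
time_s: 9.8
tool_pos: [0.6027, -0.0966, 0.2208]
tool_rot: [-180.0, 0.0, 91.2]
force: [0.3, -0.5, -0.3]
grip_width: 0.0828
grasp_force: 0.0
```

```bash
python3 - <<'E'
from h import *
o,p,d,K,T=wrist(); print(o["tool_pos"],o["tool_rot"],o["qpos"],o["time_s"])
cv2.imwrite("pics/w3.png",p)
E
```

```text
[ 0.60267107 -0.09664524  0.22083633] [-1.79963375e+02  4.80896771e-02  9.12006006e+01] [ 34.42787923  17.20355726 -33.88590228  89.74494351   9.83322758
  76.07427544   0.55122765] 9.8
```

View pics/w3.png

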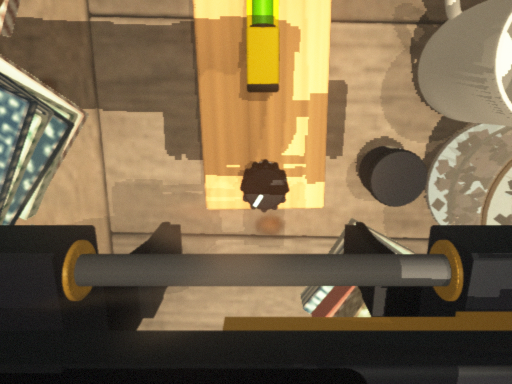

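The knob is at about (265, 186) with a white index mark, and the near black end of the level is at (263, 90).

```bash
python3 - <<'E'
from h import *
o,p,d,K,T=wrist()
m=cv2.inRange(p,(0,0,0),(75,75,75)); M=np.zeros_like(m);M[150:220,230:300]=m[150:220,230:300]
n,l,s,ce=cv2.connectedComponentsWithStats(M);i=1+np.argmax(s[1:,4]);(c,r)=cv2.minEnclosingCircle(np.argwhere(l==i)[:,::-1].astype(np.float32))
print(s[i],c,r,world(*c,d[int(c[1]),int(c[0])],K,T)); g=ray(*c,K,T,.103); print(g, ray(c[0]-r,c[1],K,T,.103)-g)
a=ray(263,90,K,T,.098);print("level end",a)
y=np.radians(o["tool_rot"][2]);D=g-o["tool_pos"];print("tool shift",D[0]*np.cos(y)+D[1]*np.sin(y),D[0]*np.sin(y)-D[1]*np.cos(y),o["tool_pos"])
print(world(230,150,d[150,230],K,T),world(230,200,d[200,230],K,T))
E
```

```text
[242 165  44  29 824] (263.3955993652344, 186.010986328125) 21.969667434692383 [ 0.60400942 -0.09106364  0.0999317 ]
[ 0.60398034 -0.09028709  0.103     ] [-0.01728728 -0.00041735  0.        ]
level end [ 0.60188605 -0.01766459  0.098     ]
tool shift 0.0029750365546676446 0.0012210151841167453 [ 0.6028329  -0.09329127  0.22099332]
[ 0.57410211 -0.06828662  0.06337666] [ 0.57401294 -0.11453556  0.06249639]
```

arm_command:
  series:
    - [[3,1,20],-0.14]
    - [[3,1,40],-0.28]
    - [[3,1,60],-0.42]
    - [[3,1,75],-0.56]
    - [[3,1,85],-0.7]

```text
time_s: 10.4
tool_pos: [0.6034, -0.0862, 0.1352]
tool_rot: [180.0, -0.1, 132.2]
force: [0.2, 0.0, 0.0]
grip_width: 0.0871
grasp_force: 0.0
```

arm_command:
  series:
    - [[0,0,15],0]
    - [[0,0,30],0]
    - [[0,0,40],0]
    - [[0,0,45],0]
    - [[0,0,45],0]

```text
time_s: 10.9
tool_pos: [0.6034, -0.09, 0.0905]
tool_rot: [-180.0, -0.1, 131.6]
force: [-0.1, 0.4, 0.2]
grip_width: 0.0869
grasp_force: 0.0
```

arm_command:
  series:
    - [[0,0,0],0]
    - [[0,0,0],0]
    - [[0,0,0],0]
    - [[0,0,0],0]
    - [[0,0,0],0]
  grip: 1
  grip_force: 35

```text
time_s: 11.4
tool_pos: [0.604, -0.0904, 0.0915]
tool_rot: [180.0, 0.0, 131.6]
force: [-0.4, -0.4, 0.2]
grip_width: 0.0552
grasp_force: 0.0
```

arm_command:
  series:
    - [[0,0,0],0]
    - [[0,0,0],0]
    - [[0,0,0],0]
    - [[0,0,0],0]
    - [[0,0,0],0]

```text
time_s: 11.9
tool_pos: [0.6016, -0.0924, 0.0911]
tool_rot: [-179.7, -0.1, 131.5]
force: [-6.3, -2.4, 4.9]
grip_width: 0.0391
grasp_force: 34.9
```

arm_command:
  series:
    - [[0,0,-0.6],0.12]
    - [[0,0,-1.2],0.24]
    - [[0,0,-1.8],0.36]
    - [[0,0,-2.4],0.48]
    - [[0,0,-3],0.6]

```text
time_s: 12.4
tool_pos: [0.6036, -0.091, 0.0942]
tool_rot: [-180.0, 0.1, 97.0]
force: [0.8, -1.2, -1.2]
grip_width: 0.0393
grasp_force: 34.9
```

```bash
python3 - <<'E'
from h import *
o,p,d,K,T=wrist(); print(o["tool_pos"],o["tool_rot"],o["force"])
cv2.imwrite("pics/w4.png",p)
E
```

```text
[ 0.60362917 -0.0910301   0.09418294] [-1.79965913e+02  6.67015962e-02  9.69729259e+01] [ 0.79402432 -1.20138805 -1.24197834]
```

View pics/w4.png

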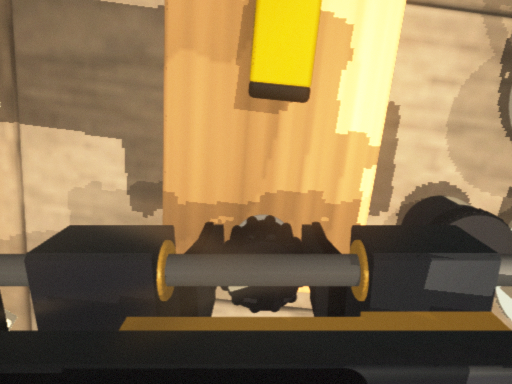

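The near end of the level is at (285, 92) and the bubble is out of frame. I estimate the remaining slope from depth, comparing the board plane with the table plane.

```bash
python3 - <<'E'
from h import *
o,p,d,K,T=wrist(); 
def fit(x0,x1,y0,y1,lo,hi):
    W=np.array([world(u,v,d[v,u],K,T) for v in range(y0,y1,2) for u in range(x0,x1,2) if d[v,u]>0]);W=W[(W[:,2]>lo)&(W[:,2]<hi)]
    for _ in range(3):
        A=np.c_[W[:,:2]-W[:,:2].mean(0),np.ones(len(W))];s=np.linalg.lstsq(A,W[:,2],rcond=None)[0];r=W[:,2]-A@s;W=W[abs(r)<2.5*r.std()]
    return s,r.std(),len(W),W.min(0),W.max(0)
for b in [(175,240,5,190,.05,.08),(325,360,5,190,.05,.08),(260,310,5,75,.08,.12),(15,150,5,220,-.02,.02),(410,450,15,150,-.02,.02)]: print(fit(*b))
o,p,d,c=cam("scene"); u=cv2.resize(p[130:200,195:295],(800,560),interpolation=cv2.INTER_CUBIC); cv2.imwrite("pics/s2.png",u)
E
```

```text
(array([0.00267582, 0.00816076, 0.06648899]), np.float64(0.0006364522998027113), 3017, array([ 0.5518161 , -0.0725082 ,  0.06473089]), array([0.58909863, 0.01686699, 0.06835681]))
(array([-0.00560522,  0.00707412,  0.06653723]), np.float64(0.0006080978173094563), 1629, array([ 0.61909992, -0.06351947,  0.06481826]), array([0.65072573, 0.02327804, 0.06827693]))
(array([-0.00094634,  0.00845896,  0.10064936]), np.float64(0.0006156743282328885), 853, array([ 0.59113793, -0.01293642,  0.09915494]), array([0.61201733, 0.01201661, 0.1021518 ]))
(array([ 2.10813794e-03,  1.13774277e-04, -7.14110983e-05]), np.float64(0.0006542932886785605), 7030, array([ 0.42542007, -0.12878747, -0.00176326]), array([0.5233914 , 0.02578361, 0.00164142]))
(array([-7.13738382e-04, -8.97296511e-04, -2.87092104e-05]), np.float64(0.0006316810843473264), 1331, array([ 0.68234194, -0.04406265, -0.00157844]), array([0.7284805 , 0.04218646, 0.00154236]))
```

View pics/s2.png

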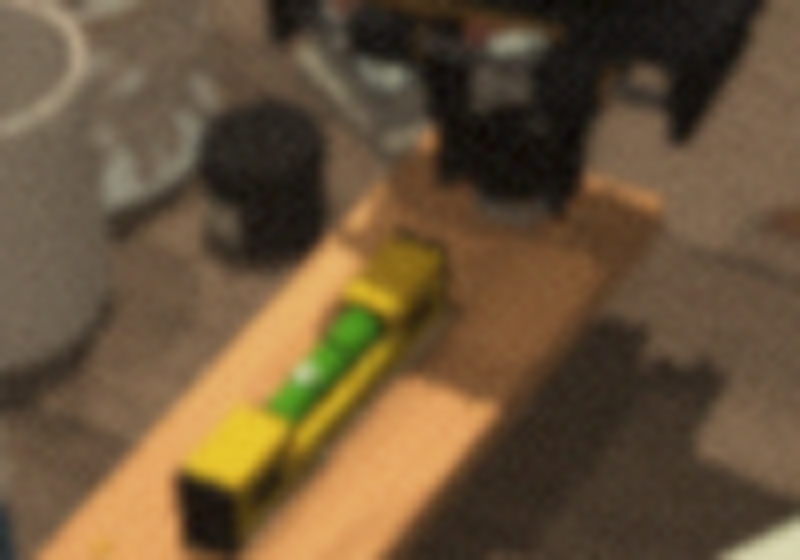

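The bubble in the scene crop is at about (310, 370), slightly off the vial centre toward the leg end. The depth fit gives a residual slope of about 0.008 rad, so roughly 0.4 rad more clockwise.

arm_command:
  series:
    - [[0,0,-0.5],0.1]
    - [[0,0,-1],0.2]
    - [[0,0,-1.5],0.3]
    - [[0,0,-2],0.4]
    - [[0,0,-2],0.4]

```text
time_s: 13.05
tool_pos: [0.6052, -0.0908, 0.0963]
tool_rot: [179.8, -0.0, 74.3]
force: [5.6, -1.5, -2.9]
grip_width: 0.0391
grasp_force: 34.9
```

```bash
cat >> h.py <<'E'
def fit(d,K,T,x0,x1,y0,y1,lo,hi):
    W=np.array([world(u,v,d[v,u],K,T) for v in range(y0,y1,2) for u in range(x0,x1,2) if d[v,u]>0]);W=W[(W[:,2]>lo)&(W[:,2]<hi)]
    for _ in range(3):
        A=np.c_[W[:,:2]-W[:,:2].mean(0),np.ones(len(W))];s=np.linalg.lstsq(A,W[:,2],rcond=None)[0];r=W[:,2]-A@s;W=W[abs(r)<2.5*r.std()]
    return s,r.std(),len(W)
E
python3 - <<'E'
from h import *
o,p,d,K,T=wrist(); print(o["tool_pos"],o["tool_rot"],o["force"])
for b in [(100,420,5,190,.06,.075),(240,400,5,90,.09,.12),(5,500,5,220,-.006,.006)]: print(fit(d,K,T,*b))
E
```

```text
[ 0.6051946  -0.0907763   0.09625085] [ 1.79827458e+02 -2.17140479e-02  7.43403269e+01] [ 5.60694704 -1.47110707 -2.94257716]
(array([0.00026532, 0.0002679 , 0.06787842]), np.float64(0.0006255544257771574), 8294)
(array([0., 0., 0.]), np.float64(nan), 0)
(array([ 3.57050107e-04, -4.69980554e-04, -5.91656083e-05]), np.float64(0.0006521164396574125), 11546)h.py:15: RuntimeWarning: Mean of empty slice.
  A=np.c_[W[:,:2]-W[:,:2].mean(0),np.ones(len(W))];s=np.linalg.lstsq(A,W[:,2],rcond=None)[0];r=W[:,2]-A@s;W=W[abs(r)<2.5*r.std()]
  ret = um.true_divide(
  ret = _var(a, axis=axis, dtype=dtype, out=out, ddof=ddof,
  arrmean = um.true_divide(arrmean, div, out=arrmean,
  ret = ret.dtype.type(ret / rcount)
```

arm_command:
  series:
    - [[0,0,0],0]
    - [[0,0,0],0]
    - [[0,0,0],0]
    - [[0,0,0],0]
    - [[0,0,0],0]
  grip: -0.6

```text
time_s: 13.6
tool_pos: [0.6038, -0.0901, 0.0963]
tool_rot: [-180.0, -0.0, 74.3]
force: [-1.1, -1.1, -1.2]
grip_width: 0.0673
grasp_force: 0.0
```

arm_command:
  series:
    - [[0,0,-25],-0.1]
    - [[0,0,-50],-0.2]
    - [[0,0,-80],-0.3]
    - [[0,0,-110],-0.3]
    - [[0,0,-130],-0.3]
  grip: 1

```text
time_s: 14.1
tool_pos: [0.6045, -0.0901, 0.2288]
tool_rot: [179.9, 0.0, 91.5]
force: [0.2, -0.6, -1.1]
grip_width: 0.0372
grasp_force: 0.0
```

arm_command:
  series:
    - [[20,0,0],0]
    - [[40,0,0],0]
    - [[50,0,0],0]
    - [[50,0,0],0]
    - [[50,0,0],0]

```text
time_s: 14.6
tool_pos: [0.6025, -0.0411, 0.226]
tool_rot: [-180.0, 0.1, 91.5]
force: [-0.7, 0.2, -0.3]
grip_width: 0.0024
grasp_force: 0.0
```

```bash
python3 - <<'E'
from h import *
o,p,d,K,T=wrist(); print(o["tool_pos"],o["tool_rot"],o["grip_width"])
cv2.imwrite("pics/w5.png",cv2.resize(p[0:230,180:360],(600,767)[:1]+(600,),interpolation=cv2.INTER_CUBIC) if 0 else cv2.resize(p[0:230,170:390],(574,600),interpolation=cv2.INTER_CUBIC))
E
```

```text
[ 0.60246348 -0.04112641  0.22603014] [-1.79978030e+02  5.35631704e-02  9.14955891e+01] 0.0023735164005341046
```

View pics/w5.png

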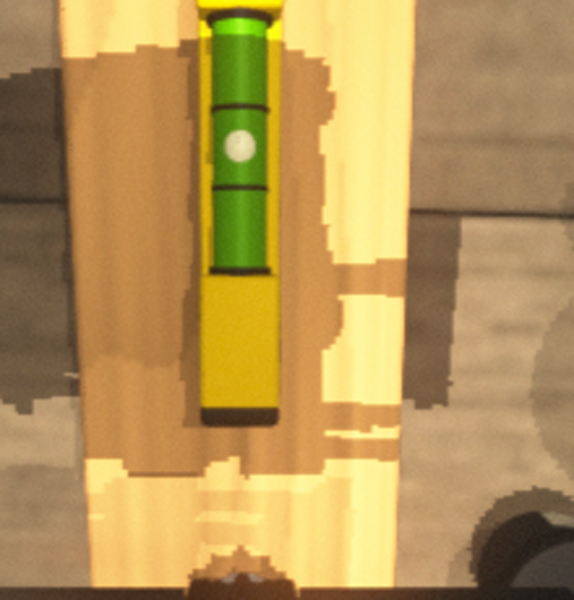

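The bubble is at row 146, between the rings at rows 107 and 188, so it is centred. Next I press on the level's middle with the fingers shut.

arm_command:
  series:
    - [[40,0,0],0]
    - [[80,0,20],0]
    - [[100,0,50],0]
    - [[100,0,75],0]
    - [[100,0,90],0]

```text
time_s: 15.15
tool_pos: [0.5989, 0.0589, 0.1339]
tool_rot: [-179.8, 0.0, 91.5]
force: [-0.4, 0.0, -0.3]
grip_width: 0.0001
grasp_force: 0.0
```

arm_command:
  series:
    - [[0,0,2],0]
    - [[0,0,4],0]
    - [[0,0,6],0]
    - [[0,0,8],0]
    - [[0,0,8],0]

```text
time_s: 15.65
tool_pos: [0.6003, 0.0594, 0.1288]
tool_rot: [179.9, 0.0, 91.5]
force: [0.0, -0.8, -0.8]
grip_width: 0.0006
grasp_force: 0.0
```

arm_command:
  series:
    - [[0,0,1],0]
    - [[0,0,2],0]
    - [[0,0,3],0]
    - [[0,0,4],0]
    - [[0,0,5],0]

```text
time_s: 16.15
tool_pos: [0.5999, 0.0597, 0.1231]
tool_rot: [-180.0, 0.0, 91.5]
force: [0.8, -0.3, 0.2]
grip_width: 0.0007
grasp_force: 0.0
```

arm_command:
  series:
    - [[0,0,0.5],0]
    - [[0,0,1],0]
    - [[0,0,1.5],0]
    - [[0,0,1.5],0]
    - [[0,0,1.5],0]

```text
time_s: 16.65
tool_pos: [0.5999, 0.0597, 0.1217]
tool_rot: [-180.0, 0.0, 91.5]
force: [0.4, 0.7, -0.2]
grip_width: 0.0001
grasp_force: 0.0
```

arm_command:
  series:
    - [[0,0,0.3],0]
    - [[0,0,0.6],0]
    - [[0,0,0.9],0]
    - [[0,0,1.2],0]
    - [[0,0,1.2],0]

```text
time_s: 17.15
tool_pos: [0.6, 0.0597, 0.1211]
tool_rot: [180.0, 0.0, 91.5]
force: [-1.5, -0.1, 4.3]
grip_width: 0.0005
grasp_force: 2.6
```

Contact is made at about 4 N, so I add a little.

arm_command:
  series:
    - [[0,0,0.3],0]
    - [[0,0,0.5],0]
    - [[0,0,0.7],0]
    - [[0,0,0.7],0]
    - [[0,0,0.7],0]

```text
time_s: 17.65
tool_pos: [0.6, 0.0597, 0.1211]
tool_rot: [180.0, 0.0, 91.5]
force: [-3.0, -0.7, 9.1]
grip_width: 0.0003
grasp_force: 4.4
```

arm_command:
  series:
    - [[0,0,0.2],0]
    - [[0,0,0.2],0]
    - [[0,0,0.2],0]
    - [[0,0,0.2],0]
    - [[0,0,0.2],0]

```text
time_s: 18.15
tool_pos: [0.6001, 0.0597, 0.1211]
tool_rot: [180.0, 0.0, 91.5]
force: [-3.2, -0.6, 9.5]
grip_width: 0.0006
grasp_force: 4.9
```

arm_command:
  series:
    - [[0,0,0],0]
    - [[0,0,0],0]
    - [[0,0,0],0]
    - [[0,0,0],0]
    - [[0,0,0],0]

```text
time_s: 18.65
tool_pos: [0.6001, 0.0597, 0.1211]
tool_rot: [180.0, 0.0, 91.5]
force: [-3.3, -1.0, 10.0]
grip_width: 0.0005
grasp_force: 4.9
```

arm_command:
  series:
    - [[0,0,0],0]
    - [[0,0,0],0]
    - [[0,0,0],0]
    - [[0,0,0],0]
    - [[0,0,0],0]

```text
time_s: 19.15
tool_pos: [0.6001, 0.0597, 0.1211]
tool_rot: [180.0, 0.0, 91.5]
force: [-4.5, -0.6, 9.6]
grip_width: 0.0005
grasp_force: 4.9
```

arm_command:
  series:
    - [[0,0,0],0]
    - [[0,0,0],0]
    - [[0,0,0],0]
    - [[0,0,0],0]
    - [[0,0,0],0]

```text
time_s: 19.65
tool_pos: [0.6001, 0.0597, 0.1211]
tool_rot: [180.0, 0.0, 91.5]
force: [-3.8, -1.7, 9.3]
grip_width: 0.0006
grasp_force: 4.9
```

```bash
python3 - <<'E'
from h import *
o,p,d,K,T=wrist(); print(o["tool_pos"],o["force"],o["grasp_force"])
for b in [(100,420,5,190,.06,.075),(5,500,5,220,-.006,.006),(150,380,5,190,.09,.108)]: print(fit(d,K,T,*b))
_,q,_,_=cam("scene"); u=cv2.resize(q[130:200,195:295],(400,280),interpolation=cv2.INTER_CUBIC)
cv2.imwrite("pics/end.png",np.hstack([u,cv2.resize(p,(373,280))]))
E
```

```text
[0.60005775 0.05967979 0.12106691] [-3.80943639 -1.69355948  9.30512474] 4.8595050162111875
(array([ 1.59042102e-06, -1.51780509e-04,  6.78684063e-02]), np.float64(0.0006492319529049703), 7100)
(array([ 0.00022396,  0.00047218, -0.00013103]), np.float64(0.0006858706732651641), 14783)
(array([-0.00939167,  0.0124956 ,  0.10163023]), np.float64(0.0008134522516781851), 1239)
```

View pics/end.png

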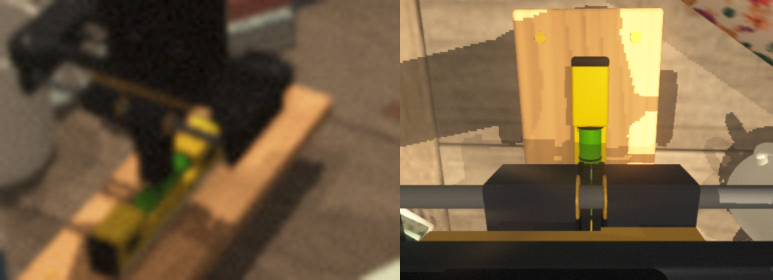

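The level lies along the board and the fingers press at its middle, but the level-top fit may include finger pixels. I refit on the yellow patch only.

```bash
python3 - <<'E'
from h import *
o,p,d,K,T=wrist(); print(o["force"])
print(fit(d,K,T,244,276,96,164,.09,.108)); print(fit(d,K,T,168,225,20,200,.06,.075))
E
```

```text
[-3.93066936 -1.23212728  9.01591548]
(array([-0.00159248, -0.00383987,  0.10192623]), np.float64(0.000605411393737719), 533)
(array([ 1.80187016e-03, -9.48985781e-05,  6.78993896e-02]), np.float64(0.0006358275143426096), 2547)
```

```bash
python3 - <<'E'
from h import *
D=[wrist() for _ in range(12)]; d=np.mean([x[2] for x in D],0);_,_,_,K,T=D[-1]
print(fit(d,K,T,244,276,96,164,.09,.108)); print(fit(d,K,T,168,225,20,200,.06,.075)); print(np.mean([x[0]["force"] for x in D],0))
E
```

```text
(array([-0.00448897, -0.00017666,  0.10191302]), np.float64(0.00016807073349717612), 516)
(array([0.00038591, 0.00022477, 0.06791253]), np.float64(0.00018840025965414787), 2392)
[-3.6299439  -0.73373708  9.95370783]
```

The level is flat along the shelf with a slope of about 0.0002 rad, and the push is steady at 10 N, so I hand in.

```bash
python3 -c "
from cell import env
print(env.sign_off())"
```

```text
the job is handed in; nothing more can be done
None
```

I handed the job in while still pressing at about 10 N: the level lies flat along the shelf, and the bubble was centred between the rings before I pressed. The fingers hid it during the press, but the level's slope then measured about 0.0002 rad; the hand-in returned no verdict.

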